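# Set the furnace programme on the thumbwheels

### The arm

A 6-joint arm with a two-finger parallel gripper is mounted at the origin on the work surface. World frame = base frame: x ahead of the robot, y to its left, z up, the work surface at z = 0. Lengths are in m, angles in rad, forces in N, time in s.
With the tool pointing down it reaches from about 0.35 to 0.975 m from the base axis. Payload 7.1 kg.
Tool frame: the origin (TCP) lies midway between the tips of the shut fingers; the grasp point (between the pads) lies 19 mm behind it; z points along the fingers, y is the line along which they close (so a half turn about z gives the same grasp; the last joint's range is limited). The gripper opens to 88 mm and grips with 3 to 60 N. Pads are 20 mm wide; open, the fingers measure 115 mm over their backs; the gripper's body (75 mm by 178 mm) begins 61 mm behind the grasp point.
Start: joints at [1.098, 0.423, 1.63, -0, 1.089, -0.019], TCP at [0.274, 0.562, 0.196] pointing down, gripper open.
Joint ranges: [-3, 3], [-0.9, 2.11], [0.09, 2.58], [-1.31, 4.45], [0.11, 2.69], [-2.54, 2.54]. Speed limits (rad/s): [2.39, 2.39, 3.01, 3.14, 3.14, 3.14].

### API

Orientations are given as a unit quaternion [w, x, y, z].
In Python, from station import move_pose, movel, movej, command_gripper, wait, inverse_kinematics, read_camera, camera_info, MotionError, job_done, get_time, get_joint_pos, get_qvel, get_effort, get_tcp_pos, get_ee_rot, get_ft_force, get_ft_torque, get_grip_width, get_finger_force gives the robot as it stands. Calls block until the motion is done:
- move_pose(position, orientation): joint-space move of the TCP to a pose.
- movel(position, frame=None, v=0.15, until_force=None): straight line of the TCP; frame=None keeps the orientation; v is the mean speed in m/s. With until_force (N) it stops when the force on the tool has changed by that much, and returns True; else False.
- movej(angles): joint-space move.
- command_gripper(opening): opening from 0.0 (shut) to 1.0 (fully open); the grip force is fixed at half the most; returns when the fingers have stopped.
- wait(seconds).
- inverse_kinematics(position, orientation): joint angles nearest the present ones, or None.
- read_camera(name): name is "side" or "top"; returns the picture (400x640x3 uint8, red, green, blue); there is no depth.
- camera_info(name): a dict with "intrinsics" (3x3 intrinsics, pixels), "T" (4x4, takes a point from camera to world coordinates). Camera axes: x right, y up, looking along -z (the intrinsics and any distortion apply to the point x, -y, -z); pixel columns grow to the right and rows downward; lengths in m; the calibration is good to about 2 mm. A picture is of the moment at which its call begins. camera_info takes no time and is no camera call.
A pose or a line that the arm cannot do raises MotionError and nothing moves.
- job_done(): hands the job in; it is judged then, once.
Readings, each from a call of its own:
- get_time(): time.
- get_joint_pos(): joint angles.
- get_qvel(): joint speeds.
- get_effort(): joint torques, N m.
- get_tcp_pos(): TCP position.
- get_ee_rot(): TCP orientation.
- get_ft_force(): force on the tool from outside, world axes, zero at the start.
- get_ft_torque(): the same for the moment, N m.
- get_grip_width(): opening from 0.0 (shut) to 1.0 (fully open).
- get_finger_force(): force on a finger pad.
Only numpy, scipy, OpenCV 4.12 (cv2) and the standard library are available. Lean on these libraries where they do the work, as an engineer would, in place of code of your own. Each camera call takes 0.05 s, during which the arm holds its last target. There are 200 camera calls.

### The job

Set the three thumbwheels of the programme selector to programme 4-2-5, read from left to right from the robot's side: the face with four pips squarely up on the left wheel, two on the middle one and five on the right one. Let go of the wheels, and leave the bottle, cast, tray and bowl where they are.

Things in the scene. Friction and masses are not known exactly. Their poses are not given: they have to be found in the camera images.
- selector: Fixed grey box, 150 mm (x) x 220 mm (y), flat top 92 mm above the bench. Origin: centre of its underside; z up; front (three aluminium plates) faces -x, roughly towards the robot; +y end is left seen from the robot, with a small clear dome at its far corner. Three thumbwheels rise through the top on one axle along y, 60 mm apart; black index lines on the top mark the axle's plane, x = 0.
- wheel_left_axis (a point): Centre of the left wheel (as seen from the robot), on the axle, 60 mm to +y of the selector's middle, 78 mm above the bench; axes are the selector's, it does not turn. All wheels are alike: white six-sided drum, 36 mm wide along the axle, flat faces 36 mm from the axle with 1 to 6 black pips like a die. The face that is up, level with the index lines, is the digit shown.
- wheel_left (a joint): Turn of the left wheel, rad; grows as the wheel's top moves away from the robot (selector's +x). Face with n pips is squarely up at (n-1) x 1.0472: 0 for 1 pip, each next face 60 degrees on. Stops at -0.5 and 5.74. No detents: friction of 0.15 N m (about 3 N at a rib) holds it wherever it is left, also between faces.
- wheel_middle_axis (a point): Centre of the middle wheel (as seen from the robot), on the axle, in the selector's middle, 78 mm above the bench; axes are the selector's, it does not turn. At the six corners of each drum, between faces, stands a straight grey rib, 36 mm wide along the axle, 8 mm thick, reaching 56 mm from the axle. With a face squarely up the nearest ribs lean 30 degrees either side of vertical.
- wheel_middle (a joint): Turn of the middle wheel, rad; grows as the wheel's top moves away from the robot (selector's +x). Face with n pips is squarely up at (n-1) x 1.0472: 0 for 1 pip, each next face 60 degrees on. Stops at -0.5 and 5.74. No detents: friction of 0.15 N m (about 3 N at a rib) holds it wherever it is left, also between faces.
- wheel_right_axis (a point): Centre of the right wheel (as seen from the robot), on the axle, 60 mm to -y of the selector's middle, 78 mm above the bench; axes are the selector's, it does not turn. A wheel is turned by pushing one of its ribs with a shut fingertip along the selector's x, or by pinching a rib; it takes several strokes.
- wheel_right (a joint): Turn of the right wheel, rad; grows as the wheel's top moves away from the robot (selector's +x). Face with n pips is squarely up at (n-1) x 1.0472: 0 for 1 pip, each next face 60 degrees on. Stops at -0.5 and 5.74. No detents: friction of 0.15 N m (about 3 N at a rib) holds it wherever it is left, also between faces.
- amber_bottle: brown glass bottle with white cap, 64 mm diameter, 160 mm tall, standing loose; origin at the centre of its base. Bystander.
- plaster_cast: off-white plaster dental cast, 70 x 75 mm base, about 36 mm high, loose; origin at the centre of its underside. Bystander.
- steel_tray: empty shallow steel tray, 130 x 190 x 30 mm, loose; origin at the centre of its underside. Bystander.
- mixing_bowl: dark rubber mixing bowl, 110 mm across the rim, 60 mm high, loose; origin at the centre of its underside. Bystander.

How it is judged:
By the outcome, as a careful person would: the job done as asked, in the order asked, and still so for the second after the job is handed in, with the robot touching nothing.
It also fails if it takes over 64 s, if anything falls off the work surface, if the arm or the gripper's body presses on something with over 40 N, if the wrist force passes 120 N, or if a joint passes its speed limit or range.

## Working session

There is one attempt and no reset: what is moved stays moved. The work goes in short steps, each a Python script; the robot and the scene stay as the last script left them, time stands still between calls to the robot, and variables do not carry over. Pictures are saved under pics/ and viewed, at most 10 in all, crops included, and the job is handed in when it is done.

```bash
mkdir -p pics; ls; python3 - <<'E'
from station import *
import cv2
for n in("top","side"):
    im=read_camera(n); cv2.imwrite(f"pics/{n}0.png",im[:,:,::-1]); c=camera_info(n); print(n,c)
print(get_time(),get_ee_rot())
E
```

```text
pics
top {'intrinsics': array([[420.22619644,   0.        , 319.19391616],
       [  0.        , 420.22619644, 206.84315119],
       [  0.        ,   0.        ,   1.        ]]), 'T': array([[ 3.11230753e-04,  9.87184409e-01, -1.59583353e-01,
         3.64706596e-01],
       [-9.99998358e-01,  5.92133825e-04,  1.71267888e-03,
        -4.43590585e-03],
       [ 1.78522459e-03,  1.59582558e-01,  9.87182972e-01,
         1.28446166e+00],
       [ 0.00000000e+00,  0.00000000e+00,  0.00000000e+00,
         1.00000000e+00]])}
side {'intrinsics': array([[489.23085578,   0.        , 321.35697034],
       [  0.        , 489.23085578, 198.73509596],
       [  0.        ,   0.        ,   1.        ]]), 'T': array([[ 0.87142333,  0.34412843, -0.34956687,  0.07784824],
       [-0.49026775,  0.6343867 , -0.59765462, -0.81047863],
       [ 0.01609063,  0.69219155,  0.72153444,  1.02032464],
       [ 0.        ,  0.        ,  0.        ,  1.        ]])}
0.1 [-1.59715432e-04  2.24970038e-01  9.74365444e-01 -6.62407007e-04]
```

View pics/top0.png

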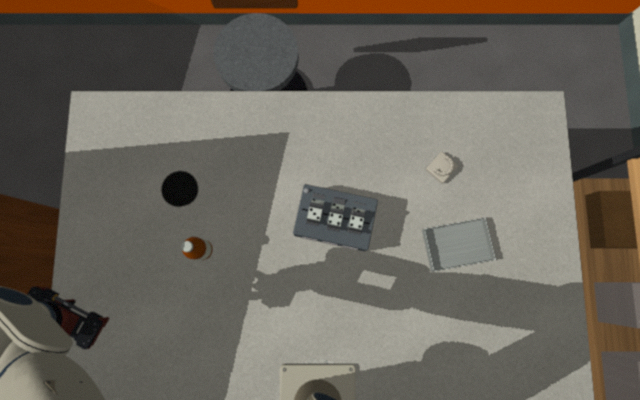

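View pics/side0.png

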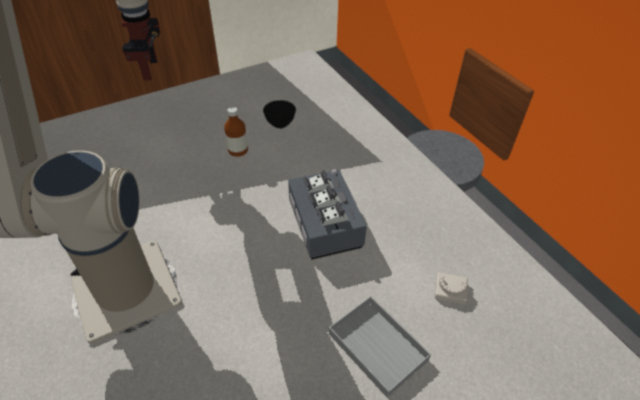

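The top view shows the selector at about (337,217), and the bottle, bowl, cast and tray are all well clear of it. I'll zoom in on the wheels in both views.

```bash
python3 - <<'E'
import cv2,numpy as np
a=cv2.imread("pics/top0.png")[175:255,285:395]; b=cv2.imread("pics/side0.png")[160:260,275:375]
a=cv2.resize(a,(440*1,320),interpolation=cv2.INTER_CUBIC); b=cv2.resize(b,(360,360),interpolation=cv2.INTER_CUBIC)
c=np.zeros((360,800,3),np.uint8); c[:320,:440]=a; c[:,440:]=b
cv2.imwrite("pics/crop0.png",c)
E
```

```text
(no output)
```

View pics/crop0.png

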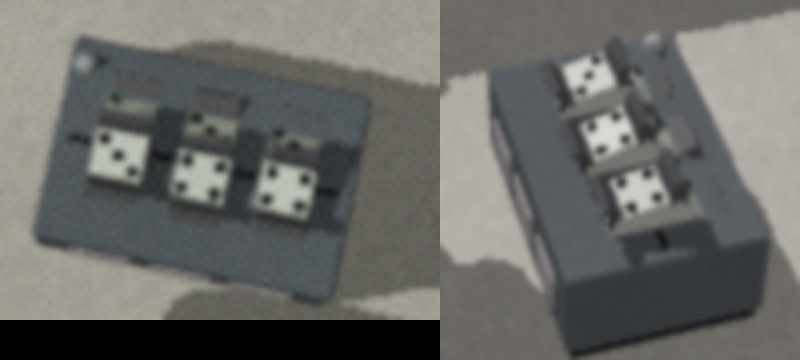

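Left wheel shows 3, middle 4 and right 4. All are tilted, with the top face leaning towards the robot. Next I'll work out the selector pose and the wheel angles.

```bash
cat > h.py <<'E'
import numpy as np,cv2
from station import *
def ray(n,px):
    c=camera_info(n);K=c["intrinsics"];T=c["T"]
    d=np.linalg.inv(K)@[px[0],px[1],1]; return T[:3,3],T[:3,:3]@(d*[1,-1,-1])
def plane(n,px,z):
    o,d=ray(n,px); return (o+d*(z-o[2])/d[2])
def proj(n,p):
    c=camera_info(n);K=c["intrinsics"];T=c["T"]
    q=T[:3,:3].T@(np.asarray(p)-T[:3,3]); q=K@(q*[1,-1,-1]); return q[:2]/q[2]
def faces(n,im,box):
    x0,y0,x1,y1=box
    g=im[y0:y1,x0:x1].min(2); m=(g>150).astype(np.uint8)
    m=cv2.morphologyEx(m,cv2.MORPH_CLOSE,np.ones((3,3)))
    k,l,s,c=cv2.connectedComponentsWithStats(m)
    return sorted([(c[i][0]+x0,c[i][1]+y0,s[i][4],s[i][2],s[i][3]) for i in range(1,k) if s[i][4]>25])
E
python3 - <<'E'
from h import *
f=lambda x,y:(x/4+285-.375,y/4+175-.375)
P={k:plane("top",f(*v),.092)[:2] for k,v in dict(fl=(80,38),fr=(370,98),nr=(332,297),nl=(37,240),i0=(70,137),i1=(163,157),i2=(245,174),i3=(337,193)).items()}
for k in P: print(k,P[k].round(4))
n=lambda a,b:np.linalg.norm(P[a]-P[b])
print(n('fl','fr'),n('nl','nr'),n('fl','nl'),n('fr','nr'))
for a,b in(('fr','fl'),('nr','nl'),('i3','i0')):
    d=P[b]-P[a];print(np.degrees(np.arctan2(-d[0],d[1])))
print('ctr',np.mean([P[k] for k in('fl','fr','nl','nr')],0),np.mean([P['i0'],P['i3']],0))
im=cv2.imread("pics/top0.png"); print(faces("top",im,(300,190,380,240)))
im=cv2.imread("pics/side0.png"); print(faces("side",im,(300,165,350,235)))
E
```

```text
fl [0.6242 0.0358]
fr [ 0.5801 -0.1736]
nr [ 0.4371 -0.1436]
nl [0.4774 0.0655]
i0 [0.5515 0.0425]
i1 [ 0.5371 -0.0242]
i2 [ 0.5248 -0.0829]
i3 [ 0.5112 -0.1485]
0.21390665378991672 0.21289443689752974 0.14975689910387646 0.146141016111857
-11.886262374376583
-10.914274062644484
-11.937310602371838
ctr [ 0.52969736 -0.05397407] [ 0.53134371 -0.05298329]
[(np.float64(314.0842105263158), np.float64(213.33684210526314), np.int32(95), np.int32(13), np.int32(11)), (np.float64(334.7631578947368), np.float64(218.7236842105263), np.int32(76), np.int32(12), np.int32(11)), (np.float64(355.746835443038), np.float64(221.9240506329114), np.int32(79), np.int32(12), np.int32(11))]
[(np.float64(316.0210526315789), np.float64(180.6), np.int32(95), np.int32(13), np.int32(10)), (np.float64(321.2903225806452), np.float64(196.76344086021504), np.int32(93), np.int32(13), np.int32(11)), (np.float64(329.9294117647059), np.float64(212.70588235294116), np.int32(85), np.int32(13), np.int32(11)), (np.float64(346.3009708737864), np.float64(175.90291262135923), np.int32(103), np.int32(9), np.int32(20))]
```

```bash
cat >> h.py <<'E'
C=np.array([.531,-.0535]);YAW=np.radians(-11.8)
R=np.array([[np.cos(YAW),-np.sin(YAW)],[np.sin(YAW),np.cos(YAW)]])
def sel(x,y,z): return np.r_[C+R@[x,y],z]   # selector frame -> world
def fit(n,px,y):   # tilt of upper face from its centroid (+ = away from robot)
    a=np.radians(np.arange(-45,45.1,.5))
    e=[np.linalg.norm(proj(n,sel(.036*np.sin(t),y,.078+.036*np.cos(t)))-px) for t in a]
    i=int(np.argmin(e)); return np.degrees(a[i]).round(1),round(e[i],2)
E
python3 - <<'E'
from h import *
im=cv2.imread("pics/top0.png");A=faces("top",im,(300,190,380,240))
im=cv2.imread("pics/side0.png");B=faces("side",im,(300,165,350,235))
for i,y in enumerate((.06,0,-.06)): print(fit("top",A[i][:2],y),fit("side",B[i][:2],y))
E
```

```text
(np.float64(-13.0), np.float64(0.37)) (np.float64(-9.0), np.float64(0.19))
(np.float64(-18.0), np.float64(0.35)) (np.float64(-16.0), np.float64(0.27))
(np.float64(-13.0), np.float64(0.54)) (np.float64(-10.0), np.float64(0.25))
```

```bash
cat >> h.py <<'E'
def quat():
    from scipy.spatial.transform import Rotation as Q
    best=None
    for s in(1,-1):
        y=np.r_[R@[0,s],0.];z=np.array([0,0,-1.]);M=np.c_[np.cross(y,z),y,z]
        q=Q.from_matrix(M).as_quat()[[3,0,1,2]]
        j=inverse_kinematics(list(sel(0,0,.3)),list(q))
        if j is not None and (best is None or abs(j[5])<best[0]): best=(abs(j[5]),q)
    return list(best[1])
HB=.010
def go(s,xf,y,h,v=.2): return movel(list(sel(s*(xf-HB),y,.078+h)),v=v)
def stroke(s,y,x0,h0,xend=.0202):   # s=+1 pushes away, -1 pulls; xf = pushing face, selector x times s
    go(s,x0,y,.075,.3); go(s,x0,y,h0)
    if h0<.043: go(s,-.010,y,.044,.08)
    go(s,xend,y,.043,.08); print(get_ft_force(),R.T@get_tcp_pos()[:2]-R.T@C)
    go(s,xend-.004,y,.043); go(s,xend-.004,y,.085)
E
python3 - <<'E'
from h import *
command_gripper(0.0)
q=quat(); p=get_tcp_pos(); movel([p[0],p[1],.32],v=.3)
move_pose(list(sel(-.06,.06,.26)),q); print(get_time(),get_tcp_pos(),get_joint_pos())
stroke(1,.06,-.050,.034); print(get_time())
cv2.imwrite("pics/t1.png",read_camera("top")[175:255,285:395,::-1]);cv2.imwrite("pics/s1.png",read_camera("side")[160:260,275:375,::-1])
a=cv2.resize(cv2.imread("pics/t1.png"),(440,320),interpolation=2); b=cv2.resize(cv2.imread("pics/s1.png"),(360,360),interpolation=2)
c=np.zeros((360,800,3),np.uint8); c[:320,:440]=a; c[:,440:]=b
cv2.imwrite("pics/crop1.png",c)
E
```

```text
4.1167 [0.48471391 0.01808479 0.26000392] [ 1.26267305e-02  1.37185077e-01  1.86575796e+00  2.06547244e-04
  1.13855200e+00 -1.35297376e+00]
[0.96123978 0.81484859 0.18199938] [0.00995991 0.05991363]
6.7833
```

View pics/crop1.png

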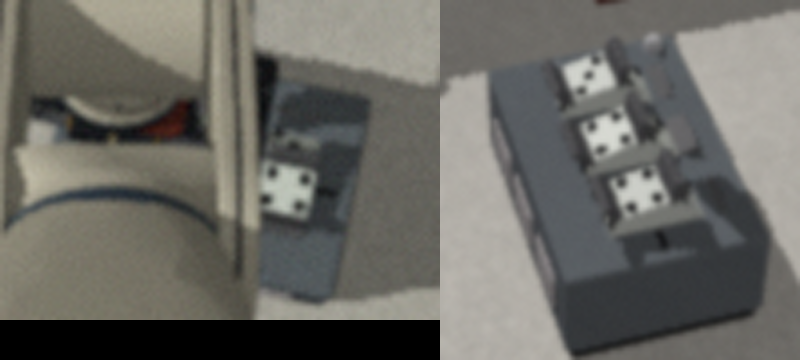

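```bash
python3 - <<'E'
from h import *
print(get_tcp_pos(),get_ee_rot(),get_grip_width(),proj("side",get_tcp_pos()))
cv2.imwrite("pics/s2.png",read_camera("side")[:,:,::-1])
E
```

```text
[0.54868844 0.00400768 0.16234446] [-4.87000516e-04  1.02771542e-01  9.94704867e-01 -3.40375530e-05] 0.0039295601305906515 [320.27075864 166.06326556]
```

View pics/s2.png

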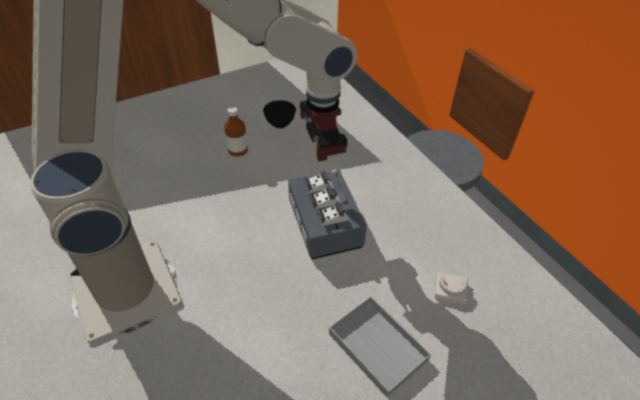

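The left wheel didn't move: the tip appears near (330,157), but the reported TCP projects to (320,166). I'll measure that offset.

```bash
python3 - <<'E'
from h import *
for px in((320,158),(344,152),(332,157)): print(plane("side",px,.162),R.T@(plane("side",px,.162)[:2]-C))
# start picture check: TCP (.274,.562,.196), open
print(proj("side",[.274,.562,.196]),proj("top",[.274,.562,.196]))
a=cv2.imread("pics/s2.png")[80:200,270:370]; a=cv2.resize(a,(500,600),interpolation=2)
b=cv2.imread("pics/side0.png")[0:100,100:180]; b=cv2.resize(b,(300,375),interpolation=2)
c=np.zeros((600,800,3),np.uint8); c[:,:500]=a; c[:375,500:]=b
cv2.imwrite("pics/crop2.png",c)
E
```

```text
[0.56367349 0.03219192 0.162     ] [0.01445935 0.09056263]
[0.63214014 0.02280273 0.162     ] [0.08339918 0.09537301]
[0.59362078 0.0205872  0.162     ] [0.0461469  0.08532725]
[151.46186596  77.5191067 ] [ 93.65616117 311.16241332]
```

View pics/crop2.png

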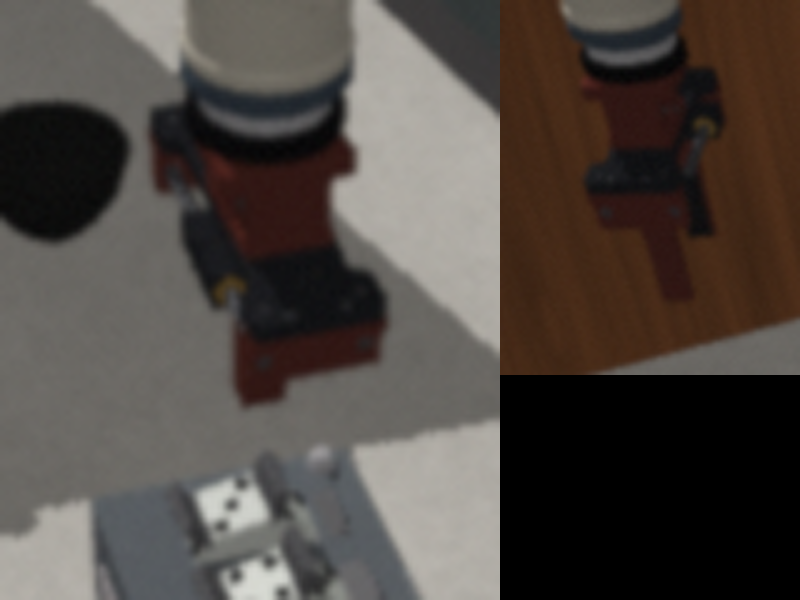

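The tip looks higher than reported, which would explain why it passed over the rib. I'll touch the flat top of the box gently to find the real tip height.

```bash
python3 - <<'E'
from h import *
movel(list(sel(-.055,.03,.165)),v=.2)
wait(.2); f0=get_ft_force()
print(movel(list(sel(-.055,.03,.075)),v=.03,until_force=4),get_tcp_pos(),get_ft_force()-f0,get_time())
a=read_camera("side")[:,:,::-1]; t=read_camera("top")[:,:,::-1]
p=get_tcp_pos();print(proj("side",p),get_ee_rot())
movel([p[0],p[1],.17],v=.2)
c=np.zeros((600,800,3),np.uint8); c[:,:500]=cv2.resize(a[100:220,270:370],(500,600),interpolation=2);c[:400,500:]=cv2.resize(t[160:260,290:365],(300,400),interpolation=2)
cv2.imwrite("pics/crop3.png",c)
E
```

```text
False [ 0.48334953 -0.0128882   0.07506747] [-0.60071961 -0.38705945 -1.10969283] 10.775
[301.45876596 202.0518993 ] [ 4.25705270e-05  1.02800884e-01  9.94701954e-01 -7.37994091e-06]
```

View pics/crop3.png

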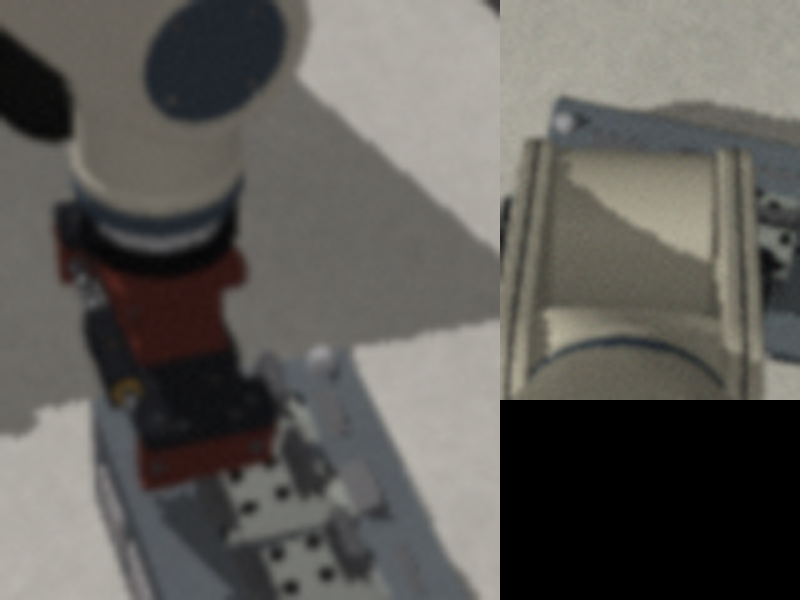

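```bash
python3 - <<'E'
from h import *
print(get_grip_width(),get_finger_force(),get_time())
movel(list(sel(-.058,.03,.085)),v=.2)
wait(.2); f0=get_ft_force()
print(movel(list(sel(-.058,.03,.05)),v=.02,until_force=3),get_tcp_pos(),get_ft_force()-f0,get_time())
p=get_tcp_pos();movel([p[0],p[1],.15],v=.2)
E
```

```text
0.002561783527864044 0.0 11.5
True [ 0.4803122  -0.01225188  0.06524402] [-0.17605802  1.25652821  7.71987524] 13.3083
```

```bash
python3 - <<'E'
from h import *
# lateral check: projected finger-bottom corners with dz=26 mm for picture s2, versus seen bottom edge (317..327,160.5)
for dz in(.0,.018,.026):
  print(dz,[proj("side",sel(.0062+a,.06+b,.1623+dz)).round(1).tolist() for a,b in((-.01,-.0135),(.01,-.0135),(-.01,.0135),(.01,.0135))])
E
```

```text
0.0 [[318.4, 170.1], [325.8, 168.6], [315.3, 163.4], [322.6, 161.9]]
0.018 [[318.5, 165.0], [325.9, 163.5], [315.3, 158.2], [322.7, 156.8]]
0.026 [[318.5, 162.6], [326.0, 161.1], [315.4, 155.9], [322.8, 154.4]]
```

The contact and the picture agree: the real tip is about 26.5 mm above the reported TCP, and its sideways position is right. I'll correct the height and run the strokes.

```bash
cat >> h.py <<'E'
DZ=.0265
def go(s,xf,y,h,v=.2): return movel(list(sel(s*(xf-HB),y,.078+h-DZ)),v=v)
E
python3 - <<'E'
from h import *
stroke(1,.06,-.050,.034); print(get_time())
s=read_camera("side")[:,:,::-1]
cv2.imwrite("pics/crop4.png",cv2.resize(s[100:250,270:380],(440,600),interpolation=2))
E
```

```text
[-0.24195399  0.04936195 -0.41057778] [0.01095618 0.06009696]
16.3167
```

View pics/crop4.png

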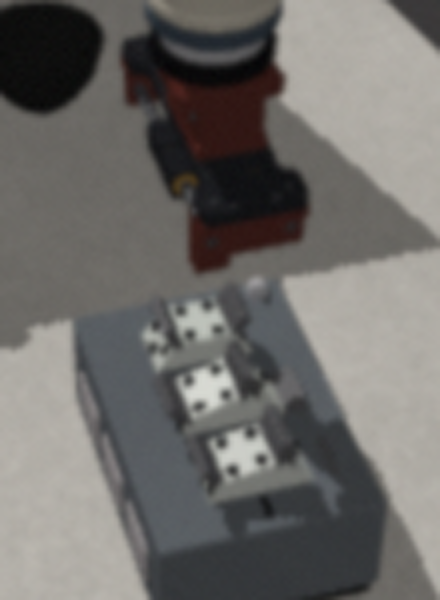

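Left now shows 4. Next are the right wheel (one push) and the middle wheel (two pulls), then I'll retreat and measure.

```bash
python3 - <<'E'
from h import *
stroke(1,-.06,-.050,.034)
go(1,-.02,-.06,.085); go(-1,-.0265,0,.085)
stroke(-1,0,-.0265,.043)
stroke(-1,0,-.046,.034); print(get_time())
movel(list(sel(-.02,.0,.26)),v=.3); p=get_tcp_pos(); move_pose([.40,.45,.32],get_ee_rot().tolist()); print(get_time())
t=read_camera("top");s=read_camera("side")
A=faces("top",t,(300,190,380,240)); B=faces("side",s,(300,165,345,235)); print(A,B)
for i,y in enumerate((.06,0,-.06)): print([fit("top",a[:2],y) for a in A if abs(a[0]-proj("top",sel(0,y,.11))[0])<8],[fit("side",b[:2],y) for b in B if np.linalg.norm(b[:2]-proj("side",sel(0,y,.112)))<9])
c=np.zeros((400,800,3),np.uint8); c[:320,:440]=cv2.resize(t[175:255,285:395,::-1],(440,320),interpolation=2);c[:,440:]=cv2.resize(s[160:260,285:375,::-1],(360,400),interpolation=2)
cv2.imwrite("pics/crop5.png",c);np.savez("last.npz",t=t,s=s)
E
```

```text
[-0.31889589 -0.33106212 -0.01073505] [ 0.01094257 -0.06000687]
[1.32974819 0.65422773 0.44100544] [-1.06120542e-02  5.52908629e-06]
[-0.58154809  0.54752197 -0.08591272] [-1.12630329e-02 -6.51895343e-05]
24.4333
26.8667
[(np.float64(314.7230769230769), np.float64(209.93846153846152), np.int32(65), np.int32(12), np.int32(11)), (np.float64(335.4125), np.float64(215.025), np.int32(80), np.int32(13), np.int32(9))] [(np.float64(319.655737704918), np.float64(179.70491803278688), np.int32(61), np.int32(12), np.int32(9)), (np.float64(325.7125), np.float64(195.175), np.int32(80), np.int32(15), np.int32(10))]
[(np.float64(2.5), np.float64(0.44))] [(np.float64(7.5), np.float64(0.11))]
[(np.float64(-1.0), np.float64(0.46))] [(np.float64(3.5), np.float64(0.01))]
[] []
```

View pics/crop5.png

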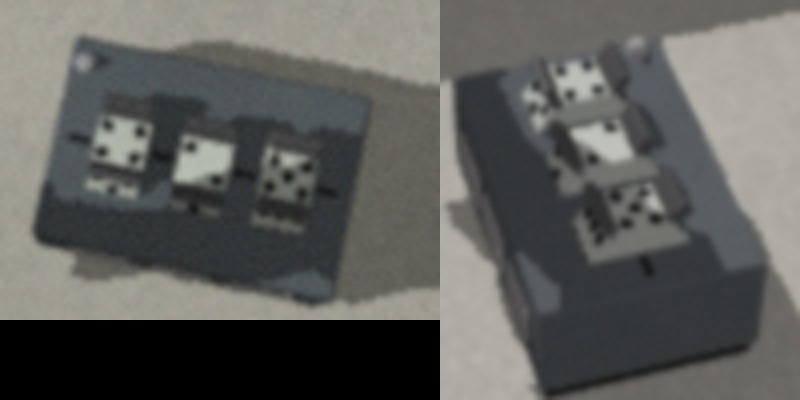

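The selector reads 4-2-5, but the arm's shadow is spoiling the measurement. I'll move back to the start pose and measure without it.

```bash
python3 - <<'E'
from h import *
movej([1.098,.2,1.55,0,1.3,-.019]); print(get_time(),get_tcp_pos())
t=read_camera("top");s=read_camera("side");np.savez("last.npz",t=t,s=s)
pts={}
for n,im in(("top",t),("side",s)):
  for i,y in enumerate((.06,0,-.06)):
    g=im.min(2).astype(np.float32); u,v=proj(n,sel(0,y,.114)); x0,y0=int(u)-10,int(v)-10
    w=cv2.GaussianBlur(cv2.resize(g[y0:y0+21,x0:x0+21],None,fx=8,fy=8,interpolation=cv2.INTER_CUBIC),(0,0),2)
    hull=cv2.morphologyEx((w>125).astype(np.uint8),cv2.MORPH_CLOSE,np.ones((25,25)))
    k,l,st,c=cv2.connectedComponentsWithStats(hull); j=1+np.argmax(st[1:,4])
    px=(c[j]+.5)/8-.5+[x0,y0]; print(n,i,px.round(2),st[j],fit(n,px,y))
c=np.zeros((400,800,3),np.uint8); c[:320,:440]=cv2.resize(t[175:255,285:395,::-1],(440,320),interpolation=2);c[:,440:]=cv2.resize(s[160:260,285:375,::-1],(360,400),interpolation=2)
for n,off,k in(("top",(285,175),4),("side",(285,160),4)):   # overlay: face outline if squarely up
  for y in(.06,0,-.06):
    P=np.array([proj(n,sel(a,y+b,.114)) for a,b in((-.016,-.018),(.016,-.018),(.016,.018),(-.016,.018))])
    P=(P-off+.5)*k-.5+([440,0] if n=="side" else [0,0]); cv2.polylines(c,[P.round().astype(int)],True,(0,0,255),1)
cv2.imwrite("pics/crop6.png",c)
E
```

```text
27.6833 [0.26594201 0.54439354 0.36600031]
top 0 [314.57 209.78] [  30   36  104   94 5983] (np.float64(3.0), np.float64(0.63))
top 1 [335.33 215.19] [  29   43  115  100 8448] (np.float64(-2.0), np.float64(0.51))
top 2 [356.15 218.27] [  36   28  104  100 6625] (np.float64(3.5), np.float64(0.88))
side 0 [319.35 179.88] [  39   49  111   86 6321] (np.float64(6.0), np.float64(0.24))
side 1 [325.03 196.05] [  30   44  125   95 8359] (np.float64(0.0), np.float64(0.74))
side 2 [333.98 212.65] [  41   45  127   99 7841] (np.float64(6.5), np.float64(1.17))
```

View pics/crop6.png

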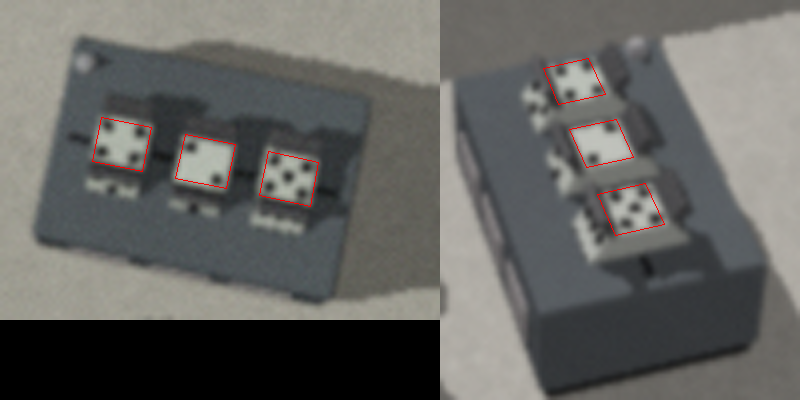

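The selector reads 4-2-5, with measured tilts of about +4.5° (left), -1° (middle) and +5° (right). Repeating the middle wheel's pull endpoint on the outer two should bring them square.

```bash
python3 - <<'E'
from h import *
q=quat(); move_pose(list(sel(0,.06,.25)),q)
stroke(-1,.06,.010,.043,.0197); stroke(-1,-.06,.010,.043,.0197)
movel(list(sel(0,-.06,.26)),v=.3); move_pose([.40,.35,.33],q); movej([1.098,.2,1.55,0,1.3,-.019]); print(get_time())
t=read_camera("top");s=read_camera("side")
for n,im in(("top",t),("side",s)):
  for i,y in enumerate((.06,0,-.06)):
    g=im.min(2).astype(np.float32); u,v=proj(n,sel(0,y,.114)); x0,y0=int(u)-10,int(v)-10
    w=cv2.GaussianBlur(cv2.resize(g[y0:y0+21,x0:x0+21],None,fx=8,fy=8,interpolation=cv2.INTER_CUBIC),(0,0),2)
    hull=cv2.morphologyEx((w>125).astype(np.uint8),cv2.MORPH_CLOSE,np.ones((25,25)))
    k,l,st,c=cv2.connectedComponentsWithStats(hull); j=1+np.argmax(st[1:,4])
    px=(c[j]+.5)/8-.5+[x0,y0]; print(n,i,px.round(2),fit(n,px,y))
c=np.zeros((400,800,3),np.uint8); c[:320,:440]=cv2.resize(t[175:255,285:395,::-1],(440,320),interpolation=2);c[:,440:]=cv2.resize(s[160:260,285:375,::-1],(360,400),interpolation=2)
cv2.imwrite("pics/crop7.png",c)
E
```

```text
[ 0.16983141 -0.62593529  0.30077393] [-0.00927404  0.06018719]
[ 0.49651105 -0.08311403  0.04741186] [-0.00956674 -0.05965037]
36.7333
top 0 [314.42 209.81] (np.float64(3.0), np.float64(0.76))
top 1 [335.36 215.22] (np.float64(-2.0), np.float64(0.47))
top 2 [355.89 219.42] (np.float64(-1.5), np.float64(0.9))
side 0 [319.46 180.36] (np.float64(6.0), np.float64(0.72))
side 1 [325.01 196.07] (np.float64(-0.5), np.float64(0.75))
side 2 [333.23 212.57] (np.float64(3.5), np.float64(0.98))
```

View pics/crop7.png

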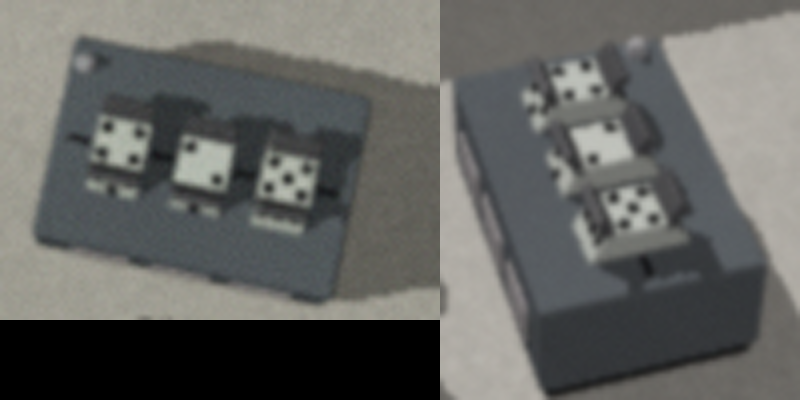

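Without viewing more pictures, I'll check the tilts again from the pip centroids, averaged over a few frames.

```bash
cat > pips.py <<'E'
from h import *
def pips():
  for n in("top","side"):
    G=np.mean([read_camera(n).astype(np.float32).min(2) for _ in range(4)],0)
    for i,(y,N) in enumerate(((.06,4),(0,2),(-.06,5))):
      u,v=proj(n,sel(0,y,.114)); x0,y0=int(u)-11,int(v)-11
      w=cv2.resize(G[y0:y0+23,x0:x0+23],None,fx=8,fy=8,interpolation=cv2.INTER_CUBIC)
      bh=cv2.morphologyEx(w,cv2.MORPH_BLACKHAT,cv2.getStructuringElement(2,(37,37)))
      q=np.array([proj(n,sel(a,y+b,.114)) for a,b in((-.019,-.018),(.019,-.018),(.019,.018),(-.019,.018))])
      m=np.zeros(w.shape,np.uint8); cv2.fillConvexPoly(m,((q-[x0,y0]+.5)*8-.5).round().astype(np.int32),1)
      k,l,st,c=cv2.connectedComponentsWithStats(((bh>45)&(m>0)).astype(np.uint8))
      b=sorted([(-(bh[l==j]).sum(),*((c[j]+.5)/8-.5+[x0,y0])) for j in range(1,k)])[:N+2]
      px=np.mean([e[1:] for e in b[:N]],0)
      P=[]
      for e in b: w3=plane(n,e[1:],.114); P.append((int(-e[0]/100),*(1e3*(R.T@(w3[:2]-C)-[0,y])).round(1)))
      print(n,i,fit(n,px,y),P)
E
python3 -c "
from pips import *
pips()" | sed 's/np.float64//g'
```

```text
top 0 ((1.0), (0.35)) [(146, (10.2), (12.3)), (118, (-8.9), (12.6)), (92, (-9.0), (-10.4)), (79, (10.2), (-10.6))]
top 1 ((-2.5), (0.39)) [(131, (7.9), (12.4)), (95, (-10.8), (-10.1))]
top 2 ((0.0), (0.32)) [(287, (-0.2), (0.8)), (127, (-9.3), (12.8)), (91, (-9.9), (-10.5)), (91, (9.8), (12.2)), (39, (9.3), (-10.8))]
side 0 ((1.0), (1.43)) [(105, (-17.8), (-9.5)), (62, (11.8), (-12.1)), (59, (12.1), (11.8)), (48, (-6.8), (-11.3))]
side 1 ((0.0), (0.09)) [(71, (-9.4), (-11.7)), (52, (9.8), (12.5)), (23, (-18.9), (-12.7))]
side 2 ((2.5), (0.08)) [(285, (1.7), (0.6)), (127, (11.0), (-12.0)), (99, (-7.4), (12.3)), (99, (-7.8), (-10.9)), (2, (11.1), (11.2))]
```

All three faces are within about 2.5° of square, so I'm handing in.

```bash
python3 -c "
from station import *
print(get_time(),job_done())"
```

```text
the job is handed in; nothing more can be done
37.2333 None
```

The selector is set to 4-2-5, each face within about 2.5° of squarely up, and the job was handed in at 37 s with the arm clear and the bystanders untouched; I viewed 11 pictures, one over the limit of 10.

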